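# Find the tin with the steel stirrer head by weight and press it home in the bench holder

### The job

One of the two closed tins holds the heavy steel stirrer head. Lift the blue-lidded tin well clear of the rubber mat to feel its weight and stand it back on the mat, then lift the white-lidded tin likewise; put the heavier tin upright into the holder's collar and press it straight down on the stiff red seat until you feel the seat bottom, then hold it there for a moment with about 20 N, never much more. Leave the tin in the holder and the lighter one standing on the mat, never tip or bang the tins, and leave everything else on the bench where it is.

Things in the scene. Friction and masses are not known exactly. Their poses are not given: they have to be found in the camera images.
- tin_blue_center (a point): closed round steel tin, blue lid: diameter 54, height 85 plus a lid knob 6 high. The point is its centre, 42.5 above the underside, z up. Grasp its upper half from above. One tin weighs 0.56 to 0.70 kg, the other 0.35 to 0.42; which is which varies and cannot be seen. The stirrer head inside may shift 1 mm.
- tin_white_center (a point): closed round steel tin, white lid: diameter 54, height 85 plus a lid knob 6 high. The point is its centre, 42.5 above the underside, z up. Grasp its upper half from above. One tin weighs 0.56 to 0.70 kg, the other 0.35 to 0.42; which is which varies and cannot be seen. The stirrer head inside may shift 1 mm.
- mat: flat black rubber mat, 130 (its x) by 220 (its y), 3 thick, fixed to the bench; origin at the centre of its underside. Both tins start standing on it, one towards each end of its y length, their centres at least 100 apart.
- dock: tin holder, fixed to the bench: white plate 130 x 130 x 20 with an upright aluminium collar in its middle, outer diameter 80, bore 57.4, the top 2 widening to 61. Origin at the centre of the plate's underside, on the collar's axis, z up. A red disc seat (diameter 52) lies in the bore.
- collar_rim (a point): centre of the collar's mouth, level with its rim, 62 above the bench, z up. The red seat's top starts 14 to 28 below this point and slides 8 to 10 down to a hard stop, whose height is set differently each run and not measured: feel for it. The seat needs about 12 N in all to move (more when fast) and stays where left; a tin's own weight does not move it.
- timer: bystander: white square timer, 60 x 60 x 18, origin at the centre of its underside
- spatula: bystander: steel spatula, 170 long along its x, lying flat
- beaker: bystander: glass beaker, diameter 68, height 90, origin at the centre of its underside
- jar: bystander: amber jar, diameter 48, height 60, standing beyond the holder, origin at the centre of its underside
- spacer: bystander: small brass ring, diameter 24, 10 high, lying on the mat between the tins, origin at the centre of its underside
- ladle: bystander: steel ladle, 240 long along its x, lying flat at the left of the bench

How it is judged:
On the way, in this order (a step that is already met when the one before it is completed fails the run):
1. the blue-lidded tin is lifted at least 25 mm clear of the mat, the white-lidded one standing on the mat (z of tin_blue_center in the frame of mat above 0.0705 m and z of tin_white_center in the frame of mat between 0.0425 and 0.0475 m and x of tin_white_center in the frame of mat between -0.065 and 0.065 m and y of tin_white_center in the frame of mat between -0.11 and 0.11 m and angle between tin_white_center's own z axis and vertical below 0.08 rad), for 0.2 s.
2. the blue-lidded tin stands on the mat again and the white-lidded one is lifted at least 25 mm clear (z of tin_white_center in the frame of mat above 0.0705 m and z of tin_blue_center in the frame of mat between 0.0425 and 0.0475 m and x of tin_blue_center in the frame of mat between -0.065 and 0.065 m and y of tin_blue_center in the frame of mat between -0.11 and 0.11 m and angle between tin_blue_center's own z axis and vertical below 0.08 rad), for 0.2 s.
3. a tin in the collar is pressed down on its seat with 15.5 N or more, its weight included (the seat is then bottomed) (((horizontal distance between tin_blue_center and dock below 0.004 m and z of tin_blue_center in the frame of dock below 0.082 m and angle between tin_blue_center's own z axis and vertical below 0.08 rad and contact force between tin_blue and dock above 15.5 N) or (horizontal distance between tin_white_center and dock below 0.004 m and z of tin_white_center in the frame of dock below 0.082 m and angle between tin_white_center's own z axis and vertical below 0.08 rad and contact force between tin_white and dock above 15.5 N))), for 0.2 s.
At the end, for the whole second after the job is handed in: The heavier tin (it loads the holder with more than 4.9 N) stands upright (within 0.08 rad) in the collar, its centre within 4 mm of the collar's axis down on the bottomed seat (at most 82 mm above the holder's origin); the lighter tin stands upright with its centre over the mat; both at rest (((horizontal distance between tin_blue_center and dock below 0.004 m and z of tin_blue_center in the frame of dock below 0.082 m and angle between each of tin_blue_center, tin_white_center's own z axis and vertical below 0.08 rad and contact force between tin_blue and dock above 4.9 N and linear speed of each of tin_blue, tin_white below 0.02 m/s and z of tin_white_center in the frame of mat between 0.0425 and 0.0475 m and x of tin_white_center in the frame of mat between -0.065 and 0.065 m and y of tin_white_center in the frame of mat between -0.11 and 0.11 m) or (horizontal distance between tin_white_center and dock below 0.004 m and z of tin_white_center in the frame of dock below 0.082 m and angle between each of tin_white_center, tin_blue_center's own z axis and vertical below 0.08 rad and contact force between tin_white and dock above 4.9 N and linear speed of each of tin_white, tin_blue below 0.02 m/s and z of tin_blue_center in the frame of mat between 0.0425 and 0.0475 m and x of tin_blue_center in the frame of mat between -0.065 and 0.065 m and y of tin_blue_center in the frame of mat between -0.11 and 0.11 m))); the robot touches nothing.
It fails at once if a tin is pressed or banged on the holder with more than 33 N (contact force between any of tin_blue, tin_white and dock above 33 N).
It fails at once if a tin is pressed or banged on the mat with more than 80 N (contact force between any of tin_blue, tin_white and mat above 80 N).
It fails at once if a tin is tipped by more than 0.5 rad (angle between any of tin_blue_center, tin_white_center's own z axis and vertical above 0.5 rad).
It fails at once if a bystander is moved by more than 25 mm (distance of any of timer, spatula, beaker, jar, spacer, ladle from where it was at the start of the episode above 0.025 m).
It also fails if it takes over 72 s, if anything falls off the work surface, if the arm or the gripper's body presses on something with over 40 N, if the wrist force passes 120 N, or if a joint passes its speed limit or range.

### The arm

A 6-joint arm with a two-finger parallel gripper is mounted at the origin on the work surface. World frame = base frame: x ahead of the robot, y to its left, z up, the work surface at z = 0. Lengths are in m, angles in rad, forces in N, time in s.
With the tool pointing down it reaches from about 0.275 to 0.75 m from the base axis. Payload 10.2 kg.
Tool frame: the origin (TCP) lies midway between the tips of the shut fingers; the grasp point (between the pads) lies 19 mm behind it (bot.grip_point_offset is the distance from the TCP to the grasp point, in m); z points along the fingers, x is the direction in which the jaws open and shut, and the axes are right-handed (so a half turn about z gives the same grasp; the last joint's range is limited). The gripper opens to 85 mm and grips with 20 to 120 N. Pads are 22 mm wide; open, the fingers measure 114 mm over their backs; the gripper's body (76 mm by 85 mm) begins 54 mm behind the grasp point. The pads swing forward as they close: fully open they stand 13 mm farther back than shut.
Start: joints at [-1.359, 0.313, 1.498, -0, 1.331, -0.223], TCP at [0.221, -0.476, 0.231] pointing down, gripper open.
Joint ranges: [-2.94, 2.94], [-0.97, 2.17], [0.19, 2.56], [-1.23, 4.37], [0.02, 3.11], [-2.88, 2.88]. Speed limits (rad/s): [2.39, 2.39, 3.01, 3.14, 3.14, 3.14].

### API

Orientations are given as a unit quaternion [x, y, z, w].
In Python, from plant import bot gives the robot as it stands. The module is installed in compiled form; this text tells all that it offers.
- The arm moves only by the tool carry_out, never from a script. Its argument "increments" is a list of rows, each an object of numbers: "x", "y", "z": the shift along the tool's x, y, z in mm; "turn": the turn about the tool's z in degrees; "jaw": the opening, from -1 (shut) to 1 (fully open), so that 0 is half open. In form: [{"x": .., "y": .., "z": .., "turn": .., "jaw": ..}, ...]. A call has 1 to 8 rows; each row shifts and turns the commanded pose from where the row before left it, along the tool's axes as they then stand; what a row does not reach is not made up. A row lasts 1/8 s, in which the tool goes at most 62.5 mm and 10.7 degrees, less where a joint would pass 70% of its speed; a pose out of reach is approached as far as the arm can. A call with a gripper value outside its range is refused whole. The fingers move at their own pace and stop on an object; "grip_force" is the grip in N (left out, the last holds). Time passes only in rows, so rows that do not move let the fingers close. It gives the time, the measured TCP pose, the force and the opening at its end, in the units of the state.
- bot.read_state(): the state, without advancing time (a new reading comes with each control period).
- bot.read_camera(name): name is "scene" or "top"; returns a dict with "pixels" (384x512x3 uint8, red, green, blue), "camera_matrix" (3x3 intrinsics, pixels), "R" (3x3) and "t" (3): a world point X has camera coordinates R X + t. Camera axes: x right, y down, z forward; pixel columns grow to the right and rows downward; lengths in m; the calibration is good to about 2 mm. A picture is of the moment at which its call begins. There is no depth.
- bot.close_job(): hands the job in, once; it reports no verdict.
The state is a dict: "clock": time; "joint_pos": joint angles; "joint_velocities": joint speeds; "tau": joint torques, N m; "tool_pos": TCP position; "tcp_rot": TCP orientation; "ft_force": force on the tool from outside, world axes, zero at the start; "torque": the same for the moment, N m; "gripper_width": finger opening in m.
Only numpy, scipy, OpenCV 4.12 (cv2) and the standard library are available. Lean on these libraries where they do the work, as an engineer would, in place of code of your own. Each camera call takes 0.05 s, during which the arm holds its last target.

## Working session

There is one attempt and no reset: what is moved stays moved. The work goes in short steps, Python scripts to look and compute and a tool call to move; the robot and the scene stay as the last step left them, time stands still between calls to the robot, and variables do not carry over. Pictures are saved under pics/ and viewed, and the job is handed in when it is done.

Besides the shell and the picture viewer there is one more tool, called after "Call:" as name(argument=value, ...) on one line, values as JSON. carry_out: Moves the arm, as the interface text tells. Its arguments: {"type":"object","properties":{"increments":{"type":"array","items":{"type":"object","properties":{"x":{"type":"number"},"y":{"type":"number"},"z":{"type":"number"},"turn":{"type":"number"},"jaw":{"type":"number"}}}},"grip_force":{"type":"number"}},"required":["increments"]}

```bash
mkdir -p pics; python3 - <<'E'
from plant import bot
import cv2,numpy as np
s=bot.read_state()
for k,v in s.items(): print(k,np.round(v,4))
print(bot.grip_point_offset)
for n in("scene","top"):
    c=bot.read_camera(n); cv2.imwrite(f"pics/{n}0.png",c["pixels"][:,:,::-1])
    print(n,c["camera_matrix"].tolist(),np.round(c["R"],4).tolist(),np.round(c["t"],4), "campos",np.round(-c["R"].T@c["t"],3))
E
```

```text
clock 0.0
joint_pos [-1.3594  0.3134  1.4985  0.      1.331  -0.2234]
joint_velocities [ 0.0018 -0.0014  0.0001 -0.0002 -0.0009  0.001 ]
tau [-2.60000e-03 -4.12267e+01 -2.59745e+01 -3.00000e-04  4.20000e-03
  0.00000e+00]
tool_pos [ 0.2211 -0.4759  0.2307]
tcp_rot [ 8.43e-01 -5.38e-01 -5.00e-04 -5.00e-04]
ft_force [0.9328 0.0832 0.1142]
torque [ 0.0368 -0.0589 -0.0421]
gripper_width 0.0854
0.0187
scene [[370.0071649208213, 0.0, 256.3004681767693], [0.0, 370.0071649208213, 188.5598445620216], [0.0, 0.0, 1.0]] [[0.7763, 0.6303, -0.0077], [0.3334, -0.4209, -0.8436], [-0.535, 0.6523, -0.5369]] [-0.5333 -0.0695  1.2184] campos [ 1.089 -0.488  0.591]
top [[456.7332711485056, 0.0, 255.14920461485394], [0.0, 456.7332711485056, 199.25688103972863], [0.0, 0.0, 1.0]] [[0.0082, -0.9999, 0.0125], [-0.9933, -0.0096, -0.1155], [0.1156, -0.0115, -0.9932]] [0.1049 0.5816 1.3992] campos [0.415 0.127 1.456]
```

View pics/scene0.png

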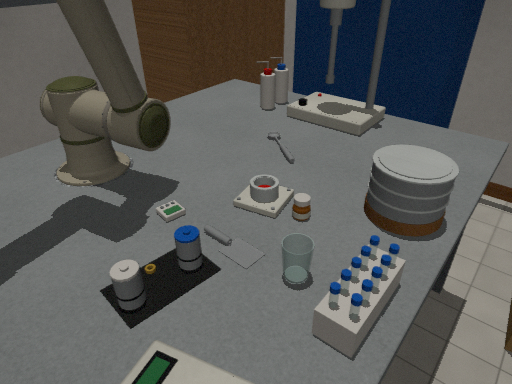

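View pics/top0.png

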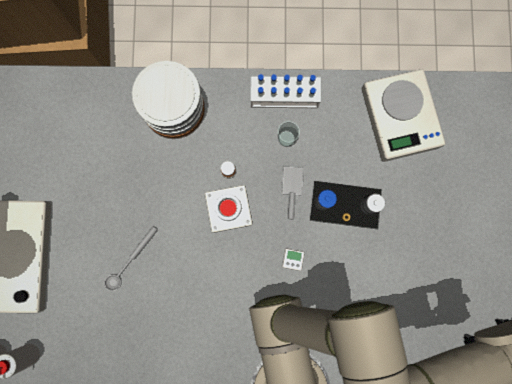

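The scene picture shows the white tin near (127,287), the blue tin near (188,248), the holder at (264,190) and the jar at (301,207). In the top picture the blue lid is at (327,199), the white lid at (375,203), the collar at (228,208) and the spacer at (347,217). I'll zoom in to refine these.

```bash
python3 - <<'E'
import cv2
t=cv2.imread("pics/top0.png"); s=cv2.imread("pics/scene0.png")
cv2.imwrite("pics/t1.png",cv2.resize(t[150:250,190:400],None,fx=3.8,fy=3.8,interpolation=cv2.INTER_CUBIC))
cv2.imwrite("pics/s1.png",cv2.resize(s[165:325,95:325],None,fx=3.4,fy=3.4,interpolation=cv2.INTER_CUBIC))
E
```

```text
(no output)
```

View pics/t1.png

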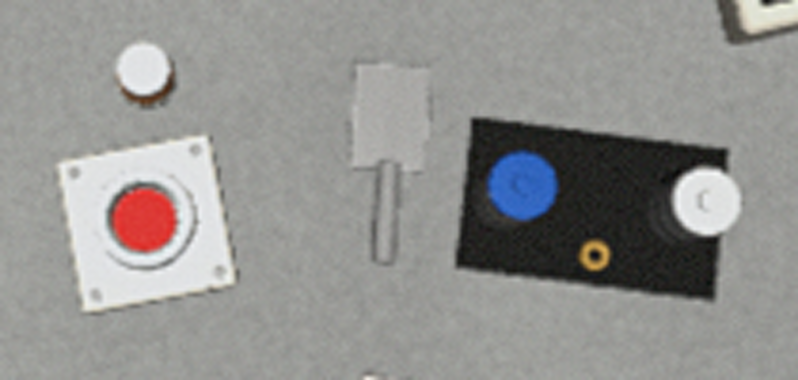

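View pics/s1.png

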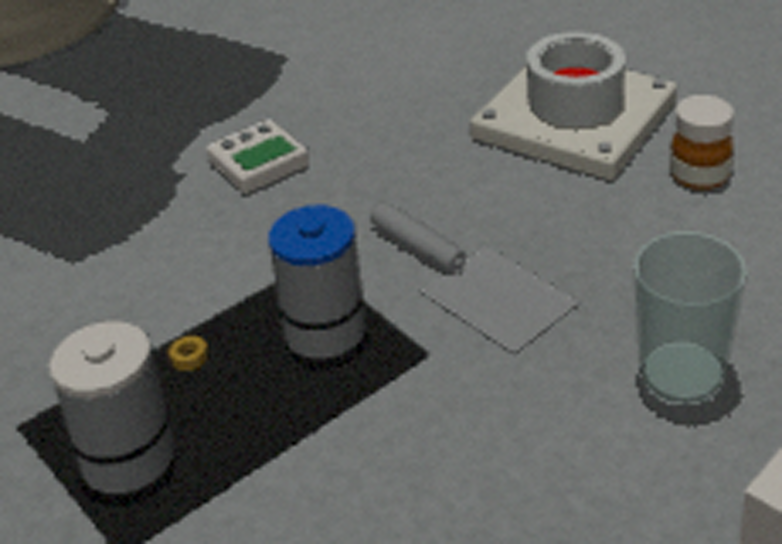

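```bash
cat > h.py <<'E'
import numpy as np,cv2
from plant import bot
def ray(c,uv,z):
    K,R,t=c["camera_matrix"],c["R"],c["t"]
    o=-R.T@t; d=R.T@np.linalg.solve(K,[uv[0],uv[1],1.]); return o+d*(z-o[2])/d[2]
def proj(c,X):
    p=(c["R"]@np.atleast_2d(X).T).T+c["t"]; q=(c["camera_matrix"]@p.T).T; return q[:,:2]/q[:,2:]
def circ(x,y,z,r,n=90):
    a=np.linspace(0,2*np.pi,n,endpoint=False); return np.c_[x+r*np.cos(a),y+r*np.sin(a),np.full(n,z)]
def discfit(c,mask,z,r):
    # centre s.t. projected disc centroid equals mask centroid
    n,l,st,ce=cv2.connectedComponentsWithStats(mask.astype(np.uint8)); i=1+st[1:,4].argmax(); m=ce[i]
    u=m.copy()
    for _ in range(4):
        X=ray(c,u,z); p=proj(c,circ(X[0],X[1],z,r)).astype(np.float32); M=cv2.moments(p)
        u=u+(m-[M["m10"]/M["m00"],M["m01"]/M["m00"]])
    return ray(c,u,z),m,st[i,4],M["m00"]
E
cat > see.py <<'E'
from h import *
import sys
from scipy.optimize import least_squares
cs={n:bot.read_camera(n) for n in("top","scene")}
def win(shape,x0,y0,x1,y1):
    w=np.zeros(shape,bool); w[y0:y1,x0:x1]=1; return w
if __name__=="__main__":
  for n,c in cs.items():
    im=c["pixels"].astype(int); r,g,b=im[...,0],im[...,1],im[...,2]; sh=r.shape
    blue=(b>r+50)&(b>g+30)&(win(sh,300,170,400,240) if n=="top" else win(sh,95,200,230,320))
    print(n,"blue",discfit(c,blue,.088,.027))
    w=win(sh,360,180,400,225) if n=="top" else win(sh,95,250,150,283)
    wh=(im.min(2)>(150))&w
    print(n,"white",discfit(c,wh,.088,.027))
    red=(r>g+60)&(r>b+60)&(win(sh,200,180,260,240) if n=="top" else win(sh,240,165,290,210))
    print(n,"red",discfit(c,red,.041,.026))
E
python3 see.py
python3 - <<'E'
from h import *
c=bot.read_camera("top")
# plate corners, screws from zoom (x/3.8+190-0.5ish)
z=lambda u,v:((u+.5)/3.8-.5+190,(v+.5)/3.8-.5+150)
P=[ray(c,z(*p),.02) for p in [(59,162),(208,136),(236,284),(86,312)]]
print(np.round(P,4),np.mean(P,0),[np.linalg.norm(P[i]-P[i-1]) for i in range(4)])
M=[ray(c,z(*p),.003) for p in [(472,118),(728,150),(715,299),(457,268)]]
print(np.round(M,4),np.mean(M,0),[np.linalg.norm(M[i]-M[i-1]) for i in range(4)])
for nm,p,h in [("jar",(143,70),.06),("spacer",(595,256),.013)]: print(nm,ray(c,z(*p),h))
E
```

```text
top blue (array([ 0.57891777, -0.10652911,  0.088     ]), array([327.05992509, 198.42322097]), np.int32(267), 248.4421620857902)
top white (array([ 0.56818778, -0.2549853 ,  0.088     ]), array([376.12075472, 202.42264151]), np.int32(265), 248.18951688124798)
top red (array([0.5534016, 0.1960263, 0.041    ]), array([227.47297297, 207.40540541]), np.int32(222), 218.60593215702102)
scene blue (array([ 0.58242539, -0.10746145,  0.088     ]), array([186.15669516, 233.62393162]), np.int32(351), 320.9223130673636)
scene white (array([ 0.56890793, -0.25238579,  0.088     ]), array([123.696, 269.064]), np.int32(375), 456.27874171047006)
scene red (array([0.54769244, 0.20542497, 0.041     ]), array([263.82142857, 185.82142857]), np.int32(28), 143.32417468866333)
[[0.6029 0.2684 0.02  ]
 [0.626  0.1445 0.02  ]
 [0.5025 0.12   0.02  ]
 [0.4783 0.2435 0.02  ]] [0.55244517 0.19411907 0.02      ] [np.float64(0.1270168463168675), np.float64(0.12600139714196165), np.float64(0.12588698487420474), np.float64(0.12588062715435663)]
[[ 0.6462 -0.0789  0.003 ]
 [ 0.621  -0.2961  0.003 ]
 [ 0.4946 -0.2822  0.003 ]
 [ 0.5187 -0.0654  0.003 ]] [ 0.57011518 -0.18065963  0.003     ] [np.float64(0.12821943304017205), np.float64(0.21867105105470896), np.float64(0.12713389744770615), np.float64(0.21805360356232772)]
jar [0.67397637 0.19761407 0.06      ]
spacer [ 0.52906102 -0.17961316  0.013     ]
```

Call:
carry_out(increments=[{"turn":8.3,"jaw":1},{"turn":8.3,"jaw":1},{"turn":8.3,"jaw":1},{"x":-35,"y":-35,"jaw":1},{"x":-35,"y":-35,"jaw":1},{"x":-35,"y":-35,"jaw":1},{"x":-35,"y":-35,"jaw":1},{"x":-35,"y":-35,"jaw":1}], grip_force=80)

```text
schema error: expected keys x, y, z, turn, jaw
```

Call:
carry_out(increments=[{"x":-35,"y":-35,"jaw":1},{"x":-35,"y":-35,"jaw":1},{"x":-35,"y":-35,"jaw":1},{"x":-35,"y":-35,"jaw":1},{"x":-35,"y":-35,"jaw":1},{"jaw":1},{"jaw":1}])

```text
schema error: expected keys x, y, z, turn, jaw
```

All keys are required in every row.

Call:
carry_out(increments=[{"x":0,"y":0,"z":0,"turn":8.3,"jaw":1},{"x":0,"y":0,"z":0,"turn":8.3,"jaw":1},{"x":0,"y":0,"z":0,"turn":8.3,"jaw":1},{"x":-35,"y":-35,"z":0,"turn":0,"jaw":1},{"x":-35,"y":-35,"z":0,"turn":0,"jaw":1},{"x":-35,"y":-35,"z":0,"turn":0,"jaw":1},{"x":-35,"y":-35,"z":0,"turn":0,"jaw":1},{"x":-35,"y":-35,"z":0,"turn":0,"jaw":1}], grip_force=80)

```text
clock: 1.25
tool_pos: [0.3971, -0.2998, 0.2313]
tcp_rot: [0.707, -0.707, 0.0, 0.0]
ft_force: [1.6, 0.0, -0.5]
gripper_width: 0.0852
```

Call:
carry_out(increments=[{"x":-35,"y":-35,"z":0,"turn":0,"jaw":1},{"x":-35,"y":-35,"z":0,"turn":0,"jaw":1},{"x":-35,"y":-35,"z":0,"turn":0,"jaw":1},{"x":-35,"y":-35,"z":0,"turn":0,"jaw":1},{"x":-35,"y":-35,"z":0,"turn":0,"jaw":1},{"x":0,"y":0,"z":0,"turn":0,"jaw":1},{"x":0,"y":0,"z":0,"turn":0,"jaw":1}])

```text
clock: 2.12
tool_pos: [0.5707, -0.1264, 0.231]
tcp_rot: [0.707, -0.707, -0.0, 0.0]
ft_force: [0.1, -1.3, 0.8]
gripper_width: 0.0854
```

Call:
carry_out(increments=[{"x":-19.5,"y":-9.5,"z":20,"turn":0,"jaw":1},{"x":0,"y":0,"z":40,"turn":0,"jaw":1},{"x":0,"y":0,"z":30,"turn":0,"jaw":1},{"x":0,"y":0,"z":20,"turn":0,"jaw":1},{"x":0,"y":0,"z":0,"turn":0,"jaw":1}])

```text
clock: 2.75
tool_pos: [0.5794, -0.1074, 0.1204]
tcp_rot: [-0.707, 0.708, 0.001, -0.001]
ft_force: [-0.1, -0.3, -0.7]
gripper_width: 0.0854
```

```bash
python3 - <<'E'
from h import *
c=bot.read_camera("scene"); im=c["pixels"][:,:,::-1].copy()
cv2.imwrite("pics/s2.png",cv2.resize(im[150:330,90:330],None,fx=3.3,fy=3.3,interpolation=cv2.INTER_CUBIC))
print(bot.read_state()["tool_pos"])
E
```

```text
[ 0.58013345 -0.10750536  0.12164402]
```

View pics/s2.png

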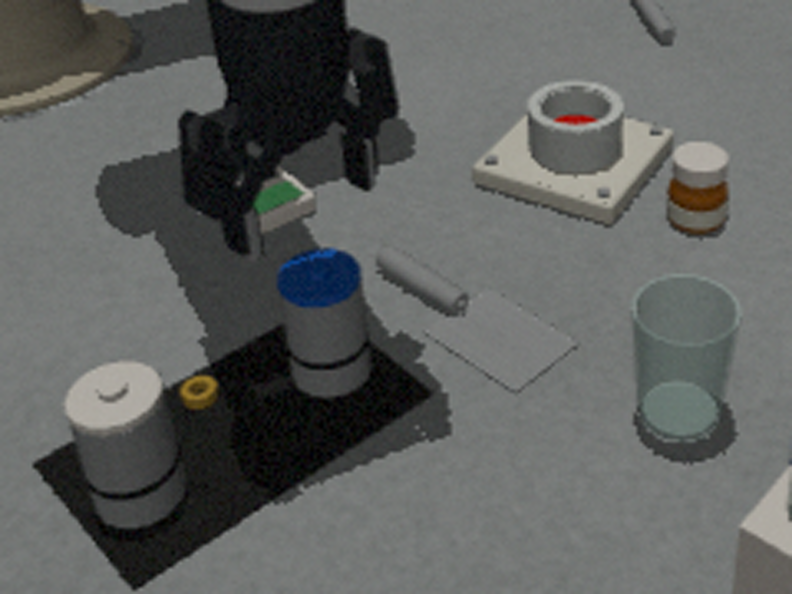

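The open fingers straddle the blue lid (fingertips at zoomed (242,245) and (360,182), lid at (320,278)). I'll descend and grip.

Call:
carry_out(increments=[{"x":0,"y":0,"z":22,"turn":0,"jaw":1},{"x":0,"y":0,"z":22,"turn":0,"jaw":1},{"x":0,"y":0,"z":18,"turn":0,"jaw":1},{"x":0,"y":0,"z":11,"turn":0,"jaw":1},{"x":0,"y":0,"z":0,"turn":0,"jaw":1}])

```text
clock: 3.42
tool_pos: [0.5805, -0.1067, 0.0481]
tcp_rot: [0.707, -0.707, -0.0, 0.0]
ft_force: [-0.2, -0.1, 0.1]
gripper_width: 0.0855
```

Call:
carry_out(increments=[{"x":0,"y":0,"z":0,"turn":0,"jaw":0.5},{"x":0,"y":0,"z":0,"turn":0,"jaw":0.3},{"x":0,"y":0,"z":0,"turn":0,"jaw":0.1},{"x":0,"y":0,"z":0,"turn":0,"jaw":-0.3},{"x":0,"y":0,"z":0,"turn":0,"jaw":-1},{"x":0,"y":0,"z":0,"turn":0,"jaw":-1},{"x":0,"y":0,"z":0,"turn":0,"jaw":-1}])

```text
clock: 4.3
tool_pos: [0.5811, -0.1063, 0.0496]
tcp_rot: [0.707, -0.707, 0.001, -0.001]
ft_force: [-2.1, 2.2, 6.6]
gripper_width: 0.053
```

Call:
carry_out(increments=[{"x":0,"y":0,"z":0,"turn":0,"jaw":-1},{"x":0,"y":0,"z":-10,"turn":0,"jaw":-1},{"x":0,"y":0,"z":-15,"turn":0,"jaw":-1},{"x":0,"y":0,"z":-15,"turn":0,"jaw":-1},{"x":0,"y":0,"z":-10,"turn":0,"jaw":-1},{"x":0,"y":0,"z":0,"turn":0,"jaw":-1},{"x":0,"y":0,"z":0,"turn":0,"jaw":-1},{"x":0,"y":0,"z":0,"turn":0,"jaw":-1}])

```text
clock: 5.3
tool_pos: [0.5803, -0.1065, 0.0977]
tcp_rot: [0.707, -0.707, -0.0, 0.0]
ft_force: [-0.2, -0.1, -3.8]
gripper_width: 0.053
```

```bash
python3 - <<'E'
from h import *
F=[]
for i in range(8):
    c=bot.read_camera("scene"); F.append(bot.read_state()["ft_force"])
print(np.mean(F,0),np.std(F,0)); s=bot.read_state(); print(s["tool_pos"],s["clock"],s["gripper_width"],s["torque"])
im=c["pixels"][:,:,::-1].copy()
cv2.imwrite("pics/s3.png",cv2.resize(im[130:330,80:330],None,fx=3,fy=3,interpolation=cv2.INTER_CUBIC))
E
```

```text
[ 0.0136007  -0.01891412 -3.559911  ] [0.38061948 0.42057892 0.61890538]
[ 0.5805332  -0.10657273  0.09823084] 5.7 0.05301286753415178 [-0.01617811  0.01519268  0.00704755]
```

View pics/s3.png

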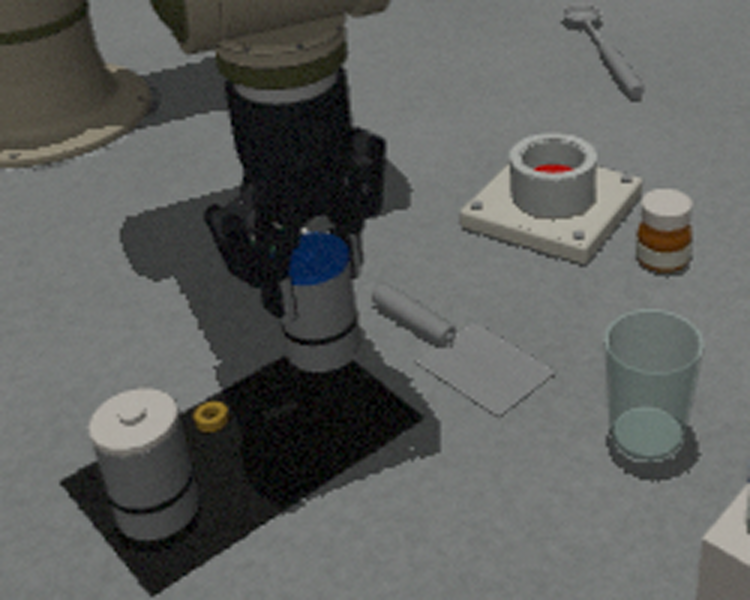

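The blue tin hangs upright about 50 mm above the mat and weighs about 3.6 N, so it is probably the lighter one. I'll set it back down.

Call:
carry_out(increments=[{"x":0,"y":0,"z":15,"turn":0,"jaw":-1},{"x":0,"y":0,"z":15,"turn":0,"jaw":-1},{"x":0,"y":0,"z":10,"turn":0,"jaw":-1},{"x":0,"y":0,"z":5,"turn":0,"jaw":-1},{"x":0,"y":0,"z":2,"turn":0,"jaw":-1},{"x":0,"y":0,"z":1,"turn":0,"jaw":-1},{"x":0,"y":0,"z":1,"turn":0,"jaw":-1},{"x":0,"y":0,"z":0,"turn":0,"jaw":-1}])

```text
clock: 6.7
tool_pos: [0.5807, -0.1066, 0.0496]
tcp_rot: [0.707, -0.707, 0.0, -0.0]
ft_force: [-0.1, 1.0, -1.5]
gripper_width: 0.0528
```

Call:
carry_out(increments=[{"x":0,"y":0,"z":1,"turn":0,"jaw":-1},{"x":0,"y":0,"z":0,"turn":0,"jaw":-1}])

```text
clock: 6.95
tool_pos: [0.581, -0.1066, 0.0496]
tcp_rot: [0.707, -0.707, 0.001, -0.0]
ft_force: [-3.0, 1.9, 7.2]
gripper_width: 0.0537
```

Call:
carry_out(increments=[{"x":0,"y":0,"z":0,"turn":0,"jaw":0.4},{"x":0,"y":0,"z":0,"turn":0,"jaw":1},{"x":0,"y":0,"z":0,"turn":0,"jaw":1},{"x":0,"y":0,"z":0,"turn":0,"jaw":1},{"x":0,"y":0,"z":0,"turn":0,"jaw":1},{"x":0,"y":0,"z":0,"turn":0,"jaw":1}])

```text
clock: 7.7
tool_pos: [0.5806, -0.1066, 0.0483]
tcp_rot: [0.707, -0.707, -0.0, 0.0]
ft_force: [0.5, 0.5, -0.2]
gripper_width: 0.0853
```

Call:
carry_out(increments=[{"x":0,"y":0,"z":-20,"turn":0,"jaw":1},{"x":0,"y":0,"z":-30,"turn":0,"jaw":1},{"x":0,"y":0,"z":-30,"turn":0,"jaw":1},{"x":37,"y":3,"z":0,"turn":0,"jaw":1},{"x":37,"y":3,"z":0,"turn":0,"jaw":1},{"x":37,"y":3,"z":0,"turn":0,"jaw":1},{"x":36,"y":3,"z":0,"turn":0,"jaw":1},{"x":0,"y":0,"z":0,"turn":0,"jaw":1}])

```text
clock: 8.7
tool_pos: [0.5681, -0.2558, 0.128]
tcp_rot: [-0.706, 0.708, -0.0, -0.0]
ft_force: [0.1, 0.1, 1.1]
gripper_width: 0.0858
```

```bash
python3 - <<'E'
from h import *
c=bot.read_camera("scene")
print(bot.read_state()["tool_pos"])
im=c["pixels"][:,:,::-1].copy()
cv2.imwrite("pics/s4.png",cv2.resize(im[130:330,80:330],None,fx=3,fy=3,interpolation=cv2.INTER_CUBIC))
E
```

```text
[ 0.5683199  -0.25421842  0.1280377 ]
```

View pics/s4.png

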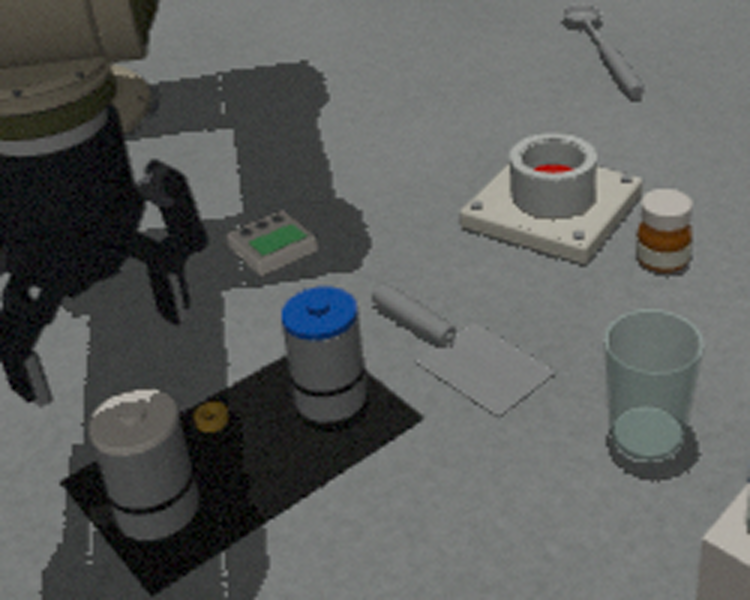

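The blue tin stands upright at zoomed (325,360), and the open fingers straddle the white lid at (135,418). I'll descend on the white tin.

Call:
carry_out(increments=[{"x":0,"y":0,"z":24,"turn":0,"jaw":1},{"x":0,"y":0,"z":24,"turn":0,"jaw":1},{"x":0,"y":0,"z":18,"turn":0,"jaw":1},{"x":0,"y":0,"z":12,"turn":0,"jaw":1},{"x":0,"y":0,"z":0,"turn":0,"jaw":1}])

```text
clock: 9.38
tool_pos: [0.5685, -0.2532, 0.0498]
tcp_rot: [0.707, -0.707, -0.001, 0.0]
ft_force: [0.0, 0.6, 0.4]
gripper_width: 0.0857
```

Call:
carry_out(increments=[{"x":0,"y":0,"z":0,"turn":0,"jaw":0.5},{"x":0,"y":0,"z":0,"turn":0,"jaw":0.3},{"x":0,"y":0,"z":0,"turn":0,"jaw":0.1},{"x":0,"y":0,"z":0,"turn":0,"jaw":-0.3},{"x":0,"y":0,"z":0,"turn":0,"jaw":-1},{"x":0,"y":0,"z":0,"turn":0,"jaw":-1},{"x":0,"y":0,"z":0,"turn":0,"jaw":-1},{"x":0,"y":0,"z":0,"turn":0,"jaw":-1}])

```text
clock: 10.38
tool_pos: [0.569, -0.2531, 0.0514]
tcp_rot: [0.707, -0.707, 0.0, -0.001]
ft_force: [-0.7, 3.2, 6.4]
gripper_width: 0.0521
```

Call:
carry_out(increments=[{"x":0,"y":0,"z":0,"turn":0,"jaw":-1},{"x":0,"y":0,"z":-10,"turn":0,"jaw":-1},{"x":0,"y":0,"z":-15,"turn":0,"jaw":-1},{"x":0,"y":0,"z":-15,"turn":0,"jaw":-1},{"x":0,"y":0,"z":-10,"turn":0,"jaw":-1},{"x":0,"y":0,"z":0,"turn":0,"jaw":-1},{"x":0,"y":0,"z":0,"turn":0,"jaw":-1},{"x":0,"y":0,"z":0,"turn":0,"jaw":-1}])

```text
clock: 11.38
tool_pos: [0.5684, -0.2534, 0.0997]
tcp_rot: [0.707, -0.707, -0.001, 0.0]
ft_force: [-1.2, -0.3, -5.9]
gripper_width: 0.0518
```

```bash
python3 - <<'E'
from h import *
F=[]
for i in range(8):
    c=bot.read_camera("scene"); F.append(bot.read_state()["ft_force"])
print(np.mean(F,0),np.std(F,0)); s=bot.read_state(); print(s["tool_pos"],s["clock"],s["gripper_width"],s["torque"])
im=c["pixels"][:,:,::-1].copy()
cv2.imwrite("pics/s5.png",cv2.resize(im[130:330,80:330],None,fx=3,fy=3,interpolation=cv2.INTER_CUBIC))
E
```

```text
[ 0.074466   -0.20836128 -5.60180627] [0.30010184 0.43975467 0.55001435]
[ 0.56857675 -0.25357035  0.10025107] 11.775 0.051673596102686244 [-0.0500671   0.07517135 -0.0227454 ]
```

View pics/s5.png

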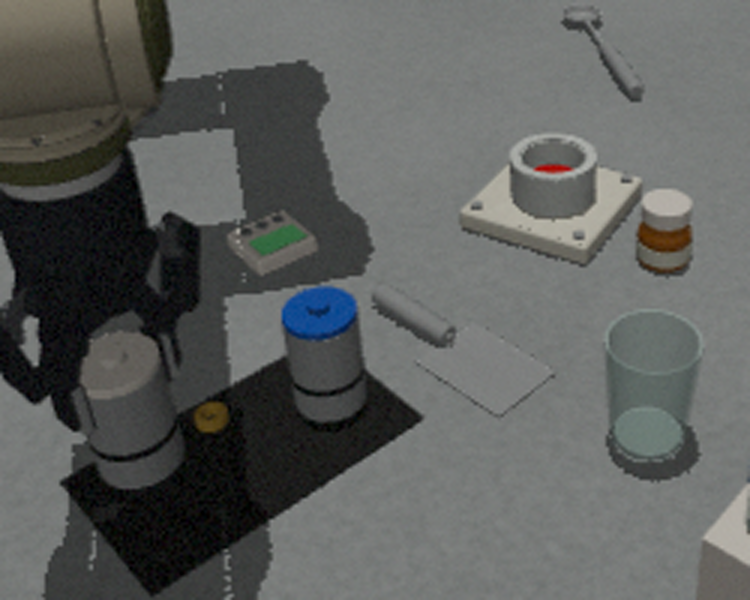

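The white tin weighs about 5.6 N against 3.6 N for blue, so white is the heavier and goes to the holder. Next I'll refine the collar axis.

```bash
cat > col.py <<'E'
from h import *
from scipy.ndimage import map_coordinates,gaussian_filter
from scipy.optimize import minimize
cs={n:[bot.read_camera(n) for _ in range(4)] for n in("top","scene")}
def G(n):
    g=np.mean([c["pixels"].astype(float).mean(2) for c in cs[n]],0); return gaussian_filter(g,.6)
g={n:G(n) for n in cs}
def samp(n,P): 
    p=proj(cs[n][0],P); return map_coordinates(g[n],[p[:,1],p[:,0]],order=1)
def sc(n,x,y,circles):
    # radial contrast magnitude
    s=0
    for z,r in circles:
        s+=np.mean(np.abs(samp(n,circ(x,y,z,r+.002))-samp(n,circ(x,y,z,r-.002))))
    return s
for n in cs:
  for nm,ci in [("outer",[(.062,.040)]),("bore",[(.062,.030)]),("both",[(.062,.040),(.062,.030)])]:
    best=max(((sc(n,x,y,ci),x,y) for x in np.arange(.538,.570,.0005) for y in np.arange(.182,.212,.0005)))
    print(n,nm,np.round(best,4))
c=cs["top"][0]; im=c["pixels"].astype(int); r,gg,b=im[...,0],im[...,1],im[...,2]
m=(r>gg+60)&(r>b+60); m[:, :200]=0; m[:,260:]=0; m[:180]=0; m[240:]=0
for z in (.034,.041,.048): print("red",z,discfit(c,m,z,.026)[0])
# overlay
for n,(y0,y1,x0,x1,f) in {"top":(180,240,198,258,10),"scene":(165,225,230,310,8)}.items():
    o=cv2.resize(cs[n][0]["pixels"][y0:y1,x0:x1,::-1],None,fx=f,fy=f,interpolation=cv2.INTER_CUBIC)
    for z,rr,col in [(.062,.04,(0,255,0)),(.062,.0305,(255,255,0)),(.02,.04,(0,255,255))]:
        p=(proj(cs[n][0],circ(.553,.1955,z,rr))-[x0,y0]+.5)*f-.5
        cv2.polylines(o,[p.astype(np.int32)],True,col,1)
    cv2.imwrite(f"pics/col_{n}.png",o)
E
python3 col.py
```

```text
top outer [24.1395  0.543   0.1895]
top bore [60.7431  0.553   0.196 ]
top both [73.1064  0.554   0.1965]
scene outer [23.0443  0.5545  0.197 ]
scene bore [32.8002  0.5545  0.1975]
scene both [55.8022  0.5545  0.197 ]
red 0.034 [0.55409099 0.19612955 0.034     ]
red 0.041 [0.55340655 0.19578701 0.041     ]
red 0.048 [0.55272212 0.19544445 0.048     ]
```

View pics/col_top.png

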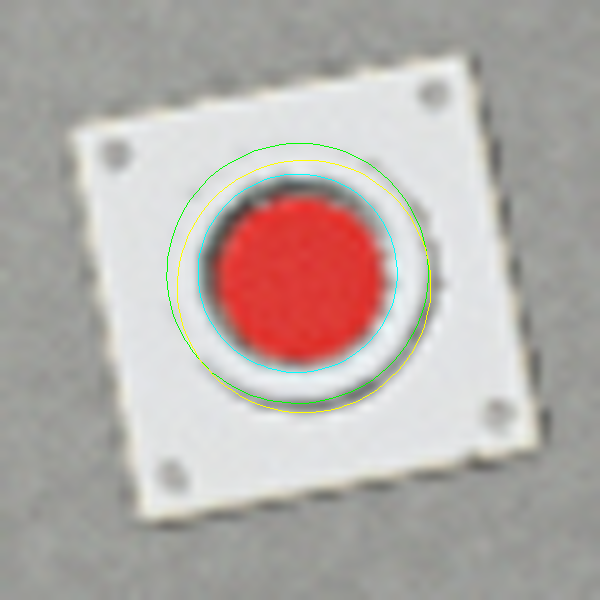

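View pics/col_scene.png

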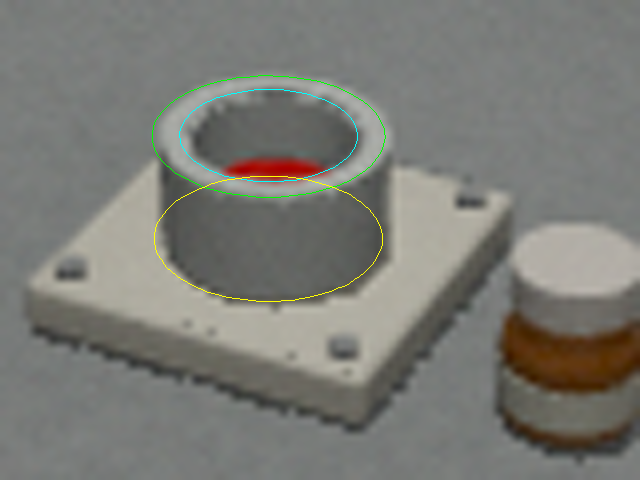

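Call:
carry_out(increments=[{"x":0,"y":0,"z":-20,"turn":0,"jaw":-1},{"x":0,"y":0,"z":-30,"turn":0,"jaw":-1},{"x":0,"y":0,"z":-30,"turn":0,"jaw":-1},{"x":0,"y":0,"z":-15,"turn":0,"jaw":-1},{"x":-20,"y":0,"z":0,"turn":0,"jaw":-1},{"x":-35,"y":0,"z":0,"turn":0,"jaw":-1},{"x":-40,"y":0,"z":0,"turn":0,"jaw":-1},{"x":-40,"y":0,"z":0,"turn":0,"jaw":-1}])

```text
clock: 13.18
tool_pos: [0.5678, -0.1163, 0.194]
tcp_rot: [0.707, -0.707, -0.001, 0.0]
ft_force: [0.2, -0.6, -6.0]
gripper_width: 0.0517
```

Call:
carry_out(increments=[{"x":-40,"y":2,"z":0,"turn":0,"jaw":-1},{"x":-40,"y":2,"z":0,"turn":0,"jaw":-1},{"x":-40,"y":2,"z":0,"turn":0,"jaw":-1},{"x":-40,"y":2,"z":0,"turn":0,"jaw":-1},{"x":-40,"y":2,"z":0,"turn":0,"jaw":-1},{"x":-40,"y":2,"z":0,"turn":0,"jaw":-1},{"x":-35,"y":2,"z":0,"turn":0,"jaw":-1},{"x":-25,"y":0,"z":0,"turn":0,"jaw":-1}])

```text
clock: 14.18
tool_pos: [0.5531, 0.1837, 0.194]
tcp_rot: [0.708, -0.706, -0.001, 0.001]
ft_force: [0.2, 0.4, -5.7]
gripper_width: 0.0523
```

Call:
carry_out(increments=[{"x":-15,"y":0.6,"z":20,"turn":0,"jaw":-1},{"x":0,"y":0,"z":20,"turn":0,"jaw":-1},{"x":0,"y":0,"z":15,"turn":0,"jaw":-1},{"x":0,"y":0,"z":0,"turn":0,"jaw":-1},{"x":0,"y":0,"z":0,"turn":0,"jaw":-1}])

```text
clock: 14.8
tool_pos: [0.5542, 0.1964, 0.1409]
tcp_rot: [-0.707, 0.707, -0.0, 0.0]
ft_force: [1.2, 0.6, -6.1]
gripper_width: 0.0517
```

```bash
python3 - <<'E'
from h import *
F=[];P=[]
for i in range(5):
    c=bot.read_camera("scene" if i else "top"); s=bot.read_state(); F.append(s["ft_force"]);P.append(s["tool_pos"])
    if i==0: t=c
print(np.mean(F,0),np.mean(P,0),s["clock"])
np.save("f0.npy",np.mean(F,0))
f=5
o1=cv2.resize(c["pixels"][120:230,220:320,::-1],None,fx=f,fy=f,interpolation=cv2.INTER_CUBIC)
p=np.mean(P,0)
for z,rr,col in [(p[2]-.048,.027,(0,255,0)),(p[2]+.0366,.027,(0,255,0)),(.062,.04,(255,255,0)),(.062,.0305,(255,255,0))]:
    q=circ(p[0],p[1],z,rr) if col[0]==0 else circ(.554,.1965,z,rr)
    cv2.polylines(o1,[(((proj(c,q)-[220,120]+.5)*f)-.5).astype(np.int32)],True,col,1)
cv2.imwrite("pics/a1.png",o1)
cv2.imwrite("pics/a2.png",cv2.resize(t["pixels"][150:260,180:300,::-1],None,fx=f,fy=f,interpolation=cv2.INTER_CUBIC))
E
```

```text
[ 0.0054817  -0.15414304 -5.31820534] [0.55419732 0.19636631 0.14100256] 15.05
```

View pics/a1.png

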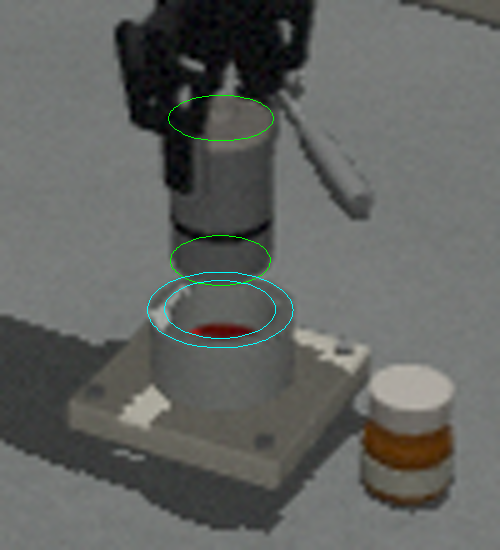

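View pics/a2.png

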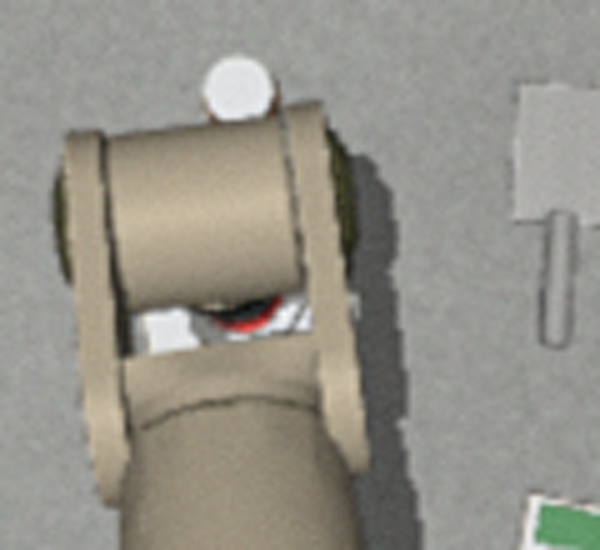

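The projected tin and collar outlines match the picture, and the tin hangs upright above the bore. I'll lower it gently.

Call:
carry_out(increments=[{"x":0,"y":0,"z":12,"turn":0,"jaw":-1},{"x":0,"y":0,"z":10,"turn":0,"jaw":-1},{"x":0,"y":0,"z":3,"turn":0,"jaw":-1},{"x":0,"y":0,"z":2,"turn":0,"jaw":-1},{"x":0,"y":0,"z":2,"turn":0,"jaw":-1},{"x":0,"y":0,"z":1.5,"turn":0,"jaw":-1},{"x":0,"y":0,"z":1,"turn":0,"jaw":-1},{"x":0,"y":0,"z":0,"turn":0,"jaw":-1}])

```text
clock: 16.05
tool_pos: [0.5539, 0.1964, 0.1088]
tcp_rot: [0.707, -0.707, 0.0, -0.0]
ft_force: [0.6, 0.6, -6.3]
gripper_width: 0.052
```

Call:
carry_out(increments=[{"x":0,"y":0,"z":1,"turn":0,"jaw":-1},{"x":0,"y":0,"z":1,"turn":0,"jaw":-1},{"x":0,"y":0,"z":0,"turn":0,"jaw":-1}])

```text
clock: 16.42
tool_pos: [0.5538, 0.1964, 0.1067]
tcp_rot: [0.707, -0.707, -0.0, 0.0]
ft_force: [0.1, -0.1, -5.3]
gripper_width: 0.0519
```

Call:
carry_out(increments=[{"x":0,"y":0,"z":1,"turn":0,"jaw":-1},{"x":0,"y":0,"z":1.5,"turn":0,"jaw":-1},{"x":0,"y":0,"z":1.5,"turn":0,"jaw":-1},{"x":0,"y":0,"z":1,"turn":0,"jaw":-1},{"x":0,"y":0,"z":0,"turn":0,"jaw":-1}])

```text
clock: 17.05
tool_pos: [0.5539, 0.1964, 0.1017]
tcp_rot: [0.707, -0.707, -0.0, 0.0]
ft_force: [0.6, 0.4, -5.6]
gripper_width: 0.0517
```

Call:
carry_out(increments=[{"x":0,"y":0,"z":1,"turn":0,"jaw":-1},{"x":0,"y":0,"z":1,"turn":0,"jaw":-1},{"x":0,"y":0,"z":1,"turn":0,"jaw":-1},{"x":0,"y":0,"z":0,"turn":0,"jaw":-1}])

```text
clock: 17.55
tool_pos: [0.5538, 0.1964, 0.0987]
tcp_rot: [0.707, -0.707, -0.0, 0.0]
ft_force: [-0.3, 0.1, -6.1]
gripper_width: 0.0518
```

Call:
carry_out(increments=[{"x":0,"y":0,"z":1,"turn":0,"jaw":-1},{"x":0,"y":0,"z":0.5,"turn":0,"jaw":-1},{"x":0,"y":0,"z":0,"turn":0,"jaw":-1}])

```text
clock: 17.92
tool_pos: [0.5539, 0.1964, 0.0972]
tcp_rot: [0.707, -0.707, -0.0, 0.0]
ft_force: [0.2, 0.5, -5.6]
gripper_width: 0.0521
```

Call:
carry_out(increments=[{"x":0,"y":0,"z":1,"turn":0,"jaw":-1},{"x":0,"y":0,"z":1,"turn":0,"jaw":-1},{"x":0,"y":0,"z":0,"turn":0,"jaw":-1}])

```text
clock: 18.3
tool_pos: [0.5538, 0.1964, 0.0952]
tcp_rot: [0.707, -0.707, -0.0, 0.0]
ft_force: [0.5, 0.5, -5.5]
gripper_width: 0.0521
```

Call:
carry_out(increments=[{"x":0,"y":0,"z":1,"turn":0,"jaw":-1},{"x":0,"y":0,"z":1,"turn":0,"jaw":-1},{"x":0,"y":0,"z":0,"turn":0,"jaw":-1}])

```text
clock: 18.68
tool_pos: [0.5538, 0.1964, 0.0932]
tcp_rot: [0.707, -0.707, -0.0, 0.0]
ft_force: [-0.3, 0.2, -5.8]
gripper_width: 0.0522
```

Call:
carry_out(increments=[{"x":0,"y":0,"z":1,"turn":0,"jaw":-1},{"x":0,"y":0,"z":1,"turn":0,"jaw":-1},{"x":0,"y":0,"z":0,"turn":0,"jaw":-1}])

```text
clock: 19.05
tool_pos: [0.5538, 0.1964, 0.0912]
tcp_rot: [0.707, -0.707, -0.0, 0.0]
ft_force: [1.0, -0.2, -6.0]
gripper_width: 0.0515
```

Call:
carry_out(increments=[{"x":0,"y":0,"z":1,"turn":0,"jaw":-1},{"x":0,"y":0,"z":1,"turn":0,"jaw":-1},{"x":0,"y":0,"z":0,"turn":0,"jaw":-1}])

```text
clock: 19.42
tool_pos: [0.5538, 0.1964, 0.0892]
tcp_rot: [0.707, -0.707, -0.0, 0.0]
ft_force: [-0.6, 0.1, -6.4]
gripper_width: 0.0521
```

Call:
carry_out(increments=[{"x":0,"y":0,"z":1,"turn":0,"jaw":-1},{"x":0,"y":0,"z":1,"turn":0,"jaw":-1},{"x":0,"y":0,"z":0,"turn":0,"jaw":-1}])

```text
clock: 19.8
tool_pos: [0.5538, 0.1964, 0.0872]
tcp_rot: [0.707, -0.707, -0.0, 0.0]
ft_force: [-0.7, -0.9, -6.1]
gripper_width: 0.052
```

Call:
carry_out(increments=[{"x":0,"y":0,"z":1,"turn":0,"jaw":-1},{"x":0,"y":0,"z":1,"turn":0,"jaw":-1},{"x":0,"y":0,"z":0,"turn":0,"jaw":-1}])

```text
clock: 20.18
tool_pos: [0.5538, 0.1964, 0.0852]
tcp_rot: [0.707, -0.707, -0.0, 0.0]
ft_force: [-0.2, -0.4, -6.1]
gripper_width: 0.0519
```

Call:
carry_out(increments=[{"x":0,"y":0,"z":1,"turn":0,"jaw":-1},{"x":0,"y":0,"z":1,"turn":0,"jaw":-1},{"x":0,"y":0,"z":0,"turn":0,"jaw":-1}])

```text
clock: 20.55
tool_pos: [0.5542, 0.1964, 0.0842]
tcp_rot: [0.707, -0.707, 0.0, -0.0]
ft_force: [-2.1, -0.9, 5.2]
gripper_width: 0.0519
```

Call:
carry_out(increments=[{"x":0,"y":0,"z":1,"turn":0,"jaw":-1},{"x":0,"y":0,"z":0.5,"turn":0,"jaw":-1},{"x":0,"y":0,"z":0,"turn":0,"jaw":-1}])

```text
clock: 20.92
tool_pos: [0.5542, 0.1964, 0.0826]
tcp_rot: [0.707, -0.707, 0.0, -0.0]
ft_force: [-2.2, -1.0, 3.9]
gripper_width: 0.0522
```

Call:
carry_out(increments=[{"x":0,"y":0,"z":1,"turn":0,"jaw":-1},{"x":0,"y":0,"z":0,"turn":0,"jaw":-1},{"x":0,"y":0,"z":0,"turn":0,"jaw":-1}])

```text
clock: 21.3
tool_pos: [0.5542, 0.1964, 0.0816]
tcp_rot: [0.707, -0.707, 0.0, -0.0]
ft_force: [-3.6, -1.0, 4.1]
gripper_width: 0.0515
```

The seat is sliding, with a net force of about 10 N. I'll go on in small steps.

Call:
carry_out(increments=[{"x":0,"y":0,"z":0.7,"turn":0,"jaw":-1},{"x":0,"y":0,"z":0.7,"turn":0,"jaw":-1},{"x":0,"y":0,"z":0.6,"turn":0,"jaw":-1},{"x":0,"y":0,"z":0,"turn":0,"jaw":-1}])

```text
clock: 21.8
tool_pos: [0.5542, 0.1964, 0.0796]
tcp_rot: [0.707, -0.707, 0.0, -0.0]
ft_force: [-3.0, -0.7, 5.8]
gripper_width: 0.0521
```

Call:
carry_out(increments=[{"x":0,"y":0,"z":0.5,"turn":0,"jaw":-1},{"x":0,"y":0,"z":0.5,"turn":0,"jaw":-1},{"x":0,"y":0,"z":0,"turn":0,"jaw":-1}])

```text
clock: 22.18
tool_pos: [0.5542, 0.1964, 0.0786]
tcp_rot: [0.707, -0.707, 0.0, -0.0]
ft_force: [-1.8, -0.7, 5.6]
gripper_width: 0.0521
```

Call:
carry_out(increments=[{"x":0,"y":0,"z":0.5,"turn":0,"jaw":-1},{"x":0,"y":0,"z":0.5,"turn":0,"jaw":-1},{"x":0,"y":0,"z":0,"turn":0,"jaw":-1}])

```text
clock: 22.55
tool_pos: [0.5542, 0.1964, 0.0776]
tcp_rot: [0.707, -0.707, 0.0, -0.0]
ft_force: [-1.9, -0.0, 5.1]
gripper_width: 0.052
```

Call:
carry_out(increments=[{"x":0,"y":0,"z":0.5,"turn":0,"jaw":-1},{"x":0,"y":0,"z":0,"turn":0,"jaw":-1}])

```text
clock: 22.8
tool_pos: [0.5542, 0.1964, 0.0771]
tcp_rot: [0.707, -0.707, 0.0, -0.0]
ft_force: [-2.4, -1.0, 4.9]
gripper_width: 0.052
```

Call:
carry_out(increments=[{"x":0,"y":0,"z":0.5,"turn":0,"jaw":-1},{"x":0,"y":0,"z":0,"turn":0,"jaw":-1}])

```text
clock: 23.05
tool_pos: [0.5542, 0.1964, 0.0766]
tcp_rot: [0.707, -0.707, 0.0, -0.0]
ft_force: [-2.1, -1.2, 4.8]
gripper_width: 0.052
```

Call:
carry_out(increments=[{"x":0,"y":0,"z":0.5,"turn":0,"jaw":-1},{"x":0,"y":0,"z":0,"turn":0,"jaw":-1}])

```text
clock: 23.3
tool_pos: [0.5542, 0.1965, 0.0761]
tcp_rot: [0.707, -0.707, 0.0, -0.0]
ft_force: [-2.2, -0.5, 5.6]
gripper_width: 0.0517
```

Call:
carry_out(increments=[{"x":0,"y":0,"z":0.5,"turn":0,"jaw":-1},{"x":0,"y":0,"z":0,"turn":0,"jaw":-1}])

```text
clock: 23.55
tool_pos: [0.5542, 0.1964, 0.0756]
tcp_rot: [0.707, -0.707, 0.0, -0.0]
ft_force: [-1.8, -0.6, 5.6]
gripper_width: 0.0519
```

Call:
carry_out(increments=[{"x":0,"y":0,"z":0.5,"turn":0,"jaw":-1},{"x":0,"y":0,"z":0,"turn":0,"jaw":-1}])

```text
clock: 23.8
tool_pos: [0.5542, 0.1964, 0.0751]
tcp_rot: [0.707, -0.707, 0.0, -0.0]
ft_force: [-2.3, -1.4, 5.3]
gripper_width: 0.0521
```

Call:
carry_out(increments=[{"x":0,"y":0,"z":0.5,"turn":0,"jaw":-1},{"x":0,"y":0,"z":0,"turn":0,"jaw":-1}])

```text
clock: 24.05
tool_pos: [0.5542, 0.1965, 0.0746]
tcp_rot: [0.707, -0.707, 0.0, -0.0]
ft_force: [-2.0, -0.7, 4.3]
gripper_width: 0.0515
```

Call:
carry_out(increments=[{"x":0,"y":0,"z":0.5,"turn":0,"jaw":-1},{"x":0,"y":0,"z":0,"turn":0,"jaw":-1}])

```text
clock: 24.3
tool_pos: [0.5543, 0.1965, 0.0746]
tcp_rot: [0.707, -0.707, 0.001, -0.001]
ft_force: [-3.9, -0.4, 8.5]
gripper_width: 0.0519
```

Bottom felt: z stalls at 0.0746 and the force rises. I'll build up to about 20 N in all, which is a sensor reading of about 14.

Call:
carry_out(increments=[{"x":0,"y":0,"z":0.4,"turn":0,"jaw":-1},{"x":0,"y":0,"z":0,"turn":0,"jaw":-1}])

```text
clock: 24.55
tool_pos: [0.5544, 0.1965, 0.0745]
tcp_rot: [0.707, -0.707, 0.001, -0.001]
ft_force: [-4.2, -1.9, 11.2]
gripper_width: 0.0518
```

Call:
carry_out(increments=[{"x":0,"y":0,"z":0.4,"turn":0,"jaw":-1},{"x":0,"y":0,"z":0,"turn":0,"jaw":-1}])

```text
clock: 24.8
tool_pos: [0.5545, 0.1965, 0.0745]
tcp_rot: [0.707, -0.707, 0.001, -0.001]
ft_force: [-6.5, -0.9, 15.2]
gripper_width: 0.0518
```

```bash
python3 - <<'E'
from h import *
F=[]
for i in range(10):
    c=bot.read_camera("scene"); F.append(bot.read_state()["ft_force"])
print(np.mean(F,0),bot.read_state()["tool_pos"])
cv2.imwrite("pics/p1.png",cv2.resize(c["pixels"][120:230,220:320,::-1],None,fx=5,fy=5,interpolation=cv2.INTER_CUBIC))
E
```

```text
[-5.4170099  -1.23663476 14.25101857] [0.55445547 0.19644706 0.0744456 ]
```

View pics/p1.png

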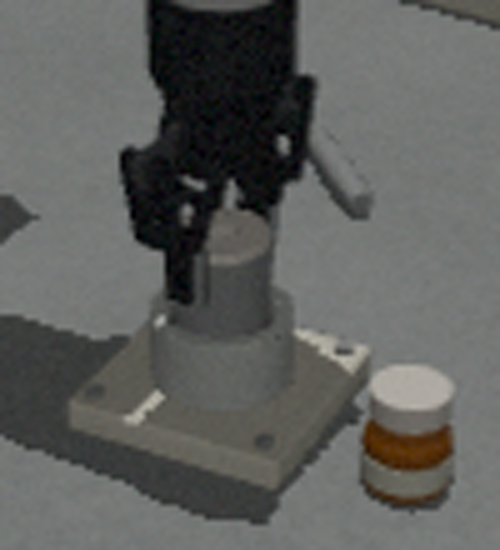

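The tin is pressed at about 19.9 N in all (14.3 plus 5.6 weight) and sits upright in the collar. I'll unload and release.

Call:
carry_out(increments=[{"x":0,"y":0,"z":0,"turn":0,"jaw":-1},{"x":0,"y":0,"z":-0.7,"turn":0,"jaw":-1},{"x":0,"y":0,"z":-0.7,"turn":0,"jaw":-1},{"x":0,"y":0,"z":-0.3,"turn":0,"jaw":-1},{"x":0,"y":0,"z":0,"turn":0,"jaw":-1}])

```text
clock: 25.92
tool_pos: [0.5542, 0.1964, 0.0746]
tcp_rot: [0.707, -0.707, 0.0, -0.0]
ft_force: [-1.6, 0.1, 5.8]
gripper_width: 0.0521
```

Call:
carry_out(increments=[{"x":0,"y":0,"z":0,"turn":0,"jaw":0.4},{"x":0,"y":0,"z":0,"turn":0,"jaw":1},{"x":0,"y":0,"z":0,"turn":0,"jaw":1},{"x":0,"y":0,"z":0,"turn":0,"jaw":1},{"x":0,"y":0,"z":0,"turn":0,"jaw":1},{"x":0,"y":0,"z":0,"turn":0,"jaw":1}])

```text
clock: 26.68
tool_pos: [0.5539, 0.1964, 0.0742]
tcp_rot: [0.707, -0.707, -0.0, -0.0]
ft_force: [0.2, -0.9, 0.6]
gripper_width: 0.0853
```

Call:
carry_out(increments=[{"x":0,"y":0,"z":-10,"turn":0,"jaw":1},{"x":0,"y":0,"z":-25,"turn":0,"jaw":1},{"x":0,"y":0,"z":-40,"turn":0,"jaw":1},{"x":0,"y":0,"z":-40,"turn":0,"jaw":1},{"x":0,"y":30,"z":-20,"turn":0,"jaw":1},{"x":0,"y":40,"z":0,"turn":0,"jaw":1},{"x":0,"y":40,"z":0,"turn":0,"jaw":1},{"x":0,"y":30,"z":0,"turn":0,"jaw":1}])

```text
clock: 27.68
tool_pos: [0.4125, 0.1964, 0.21]
tcp_rot: [0.707, -0.707, 0.0, -0.0]
ft_force: [0.2, 0.3, -0.3]
gripper_width: 0.0852
```

Call:
carry_out(increments=[{"x":0,"y":20,"z":0,"turn":0,"jaw":1},{"x":0,"y":0,"z":0,"turn":0,"jaw":1},{"x":0,"y":0,"z":0,"turn":0,"jaw":1}])

```text
clock: 28.05
tool_pos: [0.3946, 0.1964, 0.2097]
tcp_rot: [0.707, -0.707, 0.0, -0.0]
ft_force: [0.1, -0.8, 0.2]
gripper_width: 0.0852
```

```bash
python3 - <<'E'
from h import *
s=bot.read_state(); print(s["clock"],s["tool_pos"],s["ft_force"])
cv2.imwrite("pics/e1.png",cv2.resize(bot.read_camera("scene")["pixels"][130:330,80:330,::-1],None,fx=3,fy=3,interpolation=cv2.INTER_CUBIC))
c=bot.read_camera("top"); im=c["pixels"]
cv2.imwrite("pics/e2.png",cv2.resize(im[150:270,190:400,::-1],None,fx=3.8,fy=3.8,interpolation=cv2.INTER_CUBIC))
E
```

```text
28.05 [0.39464242 0.19637676 0.20965   ] [ 0.09741362 -0.80518181  0.24128204]
```

View pics/e1.png

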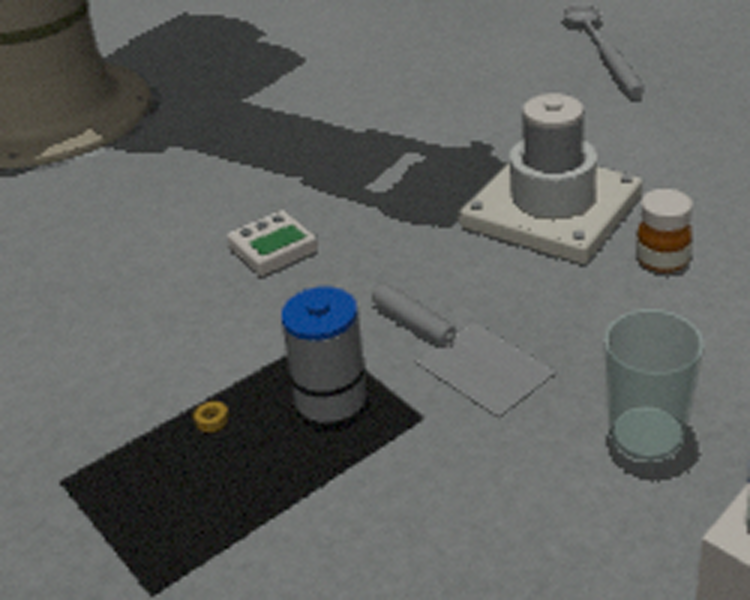

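View pics/e2.png

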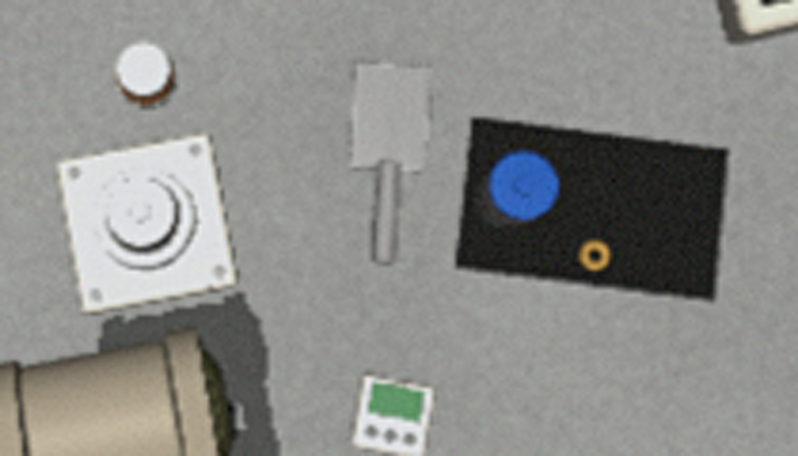

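Final pictures: the white tin stands upright in the collar (scene zoom (553,130)), the blue tin upright on the mat (323,360), bystanders unmoved, and the arm clear. Handing in.

```bash
python3 -c "
from plant import bot
print(bot.close_job())"
```

```text
the job is handed in; nothing more can be done
None
```

The white-lidded tin proved the heavier. It is pressed down on the bottomed seat in the collar, and I handed the job in at about 28 s of the 72 s allowed.

- **Weighing:** I lifted each tin about 50 mm above the mat. The wrist sensor read about 3.6 N for blue and 5.6 N for white. Blue went back on the mat, and white went straight from its weighing to the holder.
- **Pressing:** The tin slid into the bore without side load. The seat began to move at about 10 to 11 N and bottomed after about 10 mm, where the tool stalled at z = 0.0745 m and the force rose. I held about 19.9 N in all, weight included, for about 0.6 s, then unloaded to a reading of about 6 N, opened the jaws and drew back.
- **Last checks:** In the final pictures white stands upright in the collar, blue stands upright on the mat, and the bystanders look unmoved. The arm is clear of everything.
- **Small disagreements:** The two cameras differed by 1 to 3.5 mm on the tin and collar positions. The sideways force rose to about 5 to 6 N while pressing and was gone after release. I did not measure the tin's final height or centring again from the pictures; they rest on the tool position (centre about 69 mm above the bench).

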